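# Close and lock the lathe gearbox cover

## Robot

A 6-joint arm with a two-finger parallel gripper is mounted at the origin on the work surface. World frame = base frame: x ahead of the robot, y to its left, z up, the work surface at z = 0. Lengths are in mm, angles in rad, forces in N, time in s.
With the tool pointing down it reaches from about 400 to 925 mm from the base axis. Payload 12.5 kg.
Tool frame: the origin (TCP) lies at the very end of the fingers, on their centre line; the grasp point (between the pads) lies 19 mm behind it; z points along the fingers, x is the direction in which the jaws open and shut, and the axes are right-handed (so a half turn about z gives the same grasp; the last joint's range is limited). The gripper opens to 95 mm and grips with 3 to 60 N. Pads are 20 mm wide; open, the fingers measure 119 mm over their backs; the gripper's body (75 mm by 180 mm) begins 59 mm behind the grasp point.
Start: joints at [-1.293, 0.491, 1.559, -0, 1.092, -0.106], TCP at [234.053, -579.539, 214.661] pointing down, gripper open.
Joint ranges: [-3.1, 3.1], [-0.84, 2.19], [0.05, 2.79], [-1.13, 4.28], [0.06, 2.93], [-2.69, 2.69]. Speed limits (rad/s): [2.22, 2.22, 2.79, 3.14, 3.14, 3.14].

## Interface

Orientations are given as [roll, pitch, yaw] about the fixed x, y, z axes, in that order (R = Rz(yaw) Ry(pitch) Rx(roll)).
In Python, from cell import state, viewer, ticket, look_for, regions_of gives the robot as it stands.
- The arm moves only by the shell command python3 -m inch 'ROWS'. ROWS is JSON, a list of rows, each a list of 7 numbers: the turn, a rotation vector about the world's x, y, z in degrees, then the shift along the world's x, y, z in mm, then the opening, from -1 (shut) to 1 (fully open). In form: [[rx, ry, rz, tx, ty, tz, hand], ...]. A call has 1 to 10 rows; each row shifts and turns the commanded pose from where the row before left it; what a row does not reach is not made up. A row lasts 1/10 s, in which the tool goes at most 50 mm and 8.59 degrees, less where a joint would pass 70% of its speed; a pose out of reach is approached as far as the arm can. A call with a gripper value outside its range is refused whole. The fingers move at their own pace and stop on an object; the grip force is fixed at half the most. Time passes only in rows, so rows that do not move let the fingers close. It gives the time, the measured TCP pose, the force and the opening at its end, in the units of the state.
- state(): the state, without advancing time (a new reading comes with each control period).
- viewer.read_camera(name): name is "scene" or "side" or "wrist"; returns a dict with "color" (420x560x3 uint8, red, green, blue), "depth" (420x560 float32, mm along the optical axis (not along the pixel's ray), 0 where there is no reading), "fx", "fy", "cx", "cy" (pixels), "dist_coeffs" ([k1, k2, p1, p2, k3] as OpenCV has them; the pictures are not rectified), "position" and "orientation" of the camera in the world. Camera axes: x right, y down, z forward; pixel columns grow to the right and rows downward; lengths in mm; the calibration is good to about 2 mm. A picture is of the moment at which its call begins.
- ticket.job_done(): hands the job in, once; it reports no verdict.
Trained networks look in the newest picture that a camera, given by its name, has taken for a name from the list of things; names that differ only in an ending like _2 or _b are one class to them, and where a whole thing is asked for, a point or a joint stands for the part that bears it (a point fixed in the world has none). Each returns a list of dicts, best first, with "score" (0 to 1); they miss things now and then, are a little off and sometimes report something else, mostly with a low value. They report only what shows in the picture. A call takes as long as a camera call. They do not tell look-alikes from the thing itself.
- look_for(name, camera): "box" ([left, top, right, bottom] as shares, 0 to 1, of the picture: columns of its width, rows of its height, round what is visible of it).
- regions_of(name, camera): "pixels" (420x560 bool, what is visible of it) and "box" ([left, top, right, bottom] as shares, 0 to 1, of the picture: columns of its width, rows of its height, round what is visible of it).
The state is a dict: "t": time; "joints": joint angles; "qvel": joint speeds; "tau": joint torques, N m; "eef_pos": TCP position; "tcp_rot": TCP orientation; "ft_force": force on the tool from outside, world axes, zero at the start; "moment": the same for the moment, N m; "opening": opening from 0.0 (shut) to 1.0 (fully open).
Only numpy, scipy, OpenCV 4.12 (cv2) and the standard library are available. Lean on these libraries where they do the work, as an engineer would, in place of code of your own. Each camera call takes 0.05 s, during which the arm holds its last target. There are 200 camera calls.

## Task

The sliding cover on the green gearbox has been left part open. With the fingertips push the cover by its upturned lip fully home under the far strip, then set a fingertip in the slot of the quarter-turn fastener and turn it clockwise (seen from above) as far as it goes, so that its nose locks behind the cover. Only push: do not lift or tip the cover, leave the parts lying around where they are, and finish clear of everything.

Things in the scene. Friction and masses are not known exactly. Their poses are not given: they have to be found in the camera images.
- housing: Fixed green gearbox housing, 280 x 280 mm, flat deck 90 mm above the bench. Origin under its centre at bench level; its +x is the cover's closing direction (roughly away from the robot), z up. On the deck: guide rails 12 mm high (x -33 to 121 mm, inner faces y = -31.5 and 91.5 mm); far strip (x 108 to 140 mm, 17 mm high) that the cover slides under, stop at x = 121 mm.
- cover: Loose aluminium cover, plate 150 (x) x 120 (y) x 8 mm, 0.3 to 0.6 kg, lying on the deck between the rails (1.5 mm play each side), axes parallel to the housing's. Origin: centre of the plate's underside. Fully home against the stop it is at x = 46, y = 30 mm in the housing frame; it starts 40 to 62 mm short of that. Held by friction only, a few newtons.
- cover_lip (a point): Top middle of the rear (-x) face of the cover's upturned lip, 31 mm above the deck. Lip: 6 mm thick (x), 65 mm wide (y), rising from the plate; rear face flush with the plate's rear edge. Pushed in +x it closes the cover; home, this point is at x = -29, y = 52.5 mm in the housing frame. The deck behind the lip is free for 45 mm, except for the bush near the corner.
- fastener (a joint): Turn of the fastener, rad, growing clockwise seen from above: 0 = open (nose to housing -x), 1.571 = locked (nose to housing +y, behind the cover's rear edge); stops at both ends. Starts at 0 to 0.35. Friction 0.08 N m; stays where left. The nose is 14 mm wide, reaches 78 mm from the axis, turns 2 to 10 mm above the deck and is blocked while the cover is open.
- slot_floor (a point): On the fastener's axis, on the slot floor, 16 mm above the deck; at x = -38.5, y = -85 mm in the housing frame. Turns with it: its x runs along the slot (nose under the -x half), z up. Head: steel disc 84 mm across, two cheeks 18 mm high beside an open slot 38 mm wide, 70 mm long across the axis. A fingertip in one end, 24 mm off the axis, swept round the axis turns it.
- bush: Bystander: brass bush 36 mm in diameter, 32 mm high, standing loose on the housing deck near the corner at -x, +y. Origin at the centre of its underside. Not to be disturbed.
- shaft: Bystander: stepped steel shaft standing on its 48 mm foot on the bench to the left of the housing, 110 mm high. Origin at the centre of its underside. Not to be disturbed.
- gear: Bystander: steel gear 86 mm in diameter, 26 mm high over its hub, flat on the bench to the right of the housing. Origin at the centre of its underside. Not to be disturbed.
- wrench: Bystander: steel wrench lying on the bench to the left of the housing. Not to be disturbed.
Mind the look-alikes: they are no part of the job. There is more than one size of the cover; the one meant has the size given above.

How it is judged:
By the outcome, as a careful person would: the job done as asked, in the order asked, and still so for the second after the job is handed in, with the robot touching nothing.
It also fails if it takes over 48 s, if anything falls off the work surface, if the arm or the gripper's body presses on something with over 40 N, if the wrist force passes 120 N, or if a joint passes its speed limit or range.

## Working session

There is one attempt and no reset: what is moved stays moved. The work goes in short steps, Python scripts to look and compute and a shell command to move; the robot and the scene stay as the last step left them, time stands still between calls to the robot, and variables do not carry over. Pictures are saved under pics/ and viewed, on a budget of 10 in all, crops included, one or two more only if the job needs it, and the job is handed in when it is done.

```bash
mkdir -p pics; cat > h.py <<'E'
import numpy as np, cv2
from scipy.spatial.transform import Rotation as R
from cell import state, viewer, ticket, look_for, regions_of
def cam(n):
    c=viewer.read_camera(n); return c
def Rc(c):
    o=np.array(c["orientation"],float)
    return R.from_euler('xyz',o).as_matrix() if o.size==3 else (o if o.shape==(3,3) else R.from_quat(o).as_matrix())
def cloud(c):
    h,w=c["depth"].shape
    u,v=np.meshgrid(np.arange(w),np.arange(h))
    K=np.array([[c["fx"],0,c["cx"]],[0,c["fy"],c["cy"]],[0,0,1.]])
    p=cv2.undistortPoints(np.stack([u,v],-1).reshape(-1,1,2).astype(np.float64),K,np.array(c["dist_coeffs"],float)).reshape(h,w,2)
    P=np.dstack([p*c["depth"][...,None],c["depth"]])
    W=P@Rc(c).T+np.array(c["position"]); W[c["depth"]==0]=np.nan
    return W
def save(c,n): cv2.imwrite("pics/"+n,c["color"][...,::-1])
E
python3 - <<'E'
from h import *
print(state())
ims=[]
for n in ["scene","side"]:
    c=cam(n); save(c,n+"0.png"); print(n,c["position"],c["orientation"],c["fx"]); W=cloud(c); np.save(n+"0.npy",W)
    for t in ["housing","cover","cover_lip","fastener","slot_floor","bush","shaft","gear","wrench"]:
        for r in regions_of(t,n)[:3]:
            m=r["pixels"]; b=np.array(r["box"])*[560,420,560,420]
            print(t,round(r["score"],2),b.round(),np.nanmedian(W[m],0).round(),np.nanmax(W[m][:,2]).round())
E
```

```text
{'t': 0.0, 'joints': array([-1.29258845e+00,  4.91564540e-01,  1.55947201e+00, -2.16185144e-05,
        1.09171616e+00, -1.05600183e-01]), 'qvel': array([-1.30460259e-03,  1.34111642e-03, -1.03462806e-03, -6.91021397e-05,
        3.51164206e-04,  4.76317462e-04]), 'tau': array([ 2.64386465e-03, -6.12644219e+01, -2.58180892e+01,  6.93795132e-02,
        4.82510612e-02, -7.88682519e-05]), 'eef_pos': array([ 233.97813561, -579.2703881 ,  214.05089245]), 'tcp_rot': array([-3.14148945e+00,  1.15561559e-03, -1.18697823e+00]), 'ft_force': array([-0.09250561, -0.20305014,  0.6345476 ]), 'moment': array([0.00237977, 0.00551114, 0.01258924]), 'opening': 0.997412628126439}
scene [1008.59378283 -878.09209415  810.21492538] [-2.15414646 -0.01546101  0.54665216] 487.57894355733214
housing 0.68 [243. 192. 402. 312.] [631. -58.  90.] 128.0
housing 0.58 [301. 199. 365. 248.] [604.  56. 100.] 125.0
cover 0.92 [ 85. 268. 191. 342.] [ 332. -350.   13.] 48.0
cover 0.88 [235. 188. 279. 218.] [304. 160.   8.] 26.0
cover 0.63 [300. 199. 371. 249.] [605.  55. 100.] 125.0
cover_lip 0.81 [299. 198. 371. 251.] 
[... 646 characters left out ...]
34] [-2.16253401 -0.01478027 -2.31512935] 545.9000679420853
housing 0.79 [183. 159. 318. 264.] [503.  59.  88.] 127.0
cover 0.97 [205. 177. 269. 212.] [592.  58.  98.] 124.0
cover 0.87 [258. 275. 311. 318.] [298. 163.   6.] 28.0
cover 0.68 [406. 181. 444. 218.] [ 312. -414.   12.] 255.0
cover_lip 0.91 [403. 180. 447. 217.] [ 310. -413.   12.] 280.0
cover_lip 0.78 [254. 274. 315. 317.] [298. 163.   6.] 28.0
cover_lip 0.59 [207. 170. 268. 212.] [593.  57.  98.] 124.0
slot_floor 0.84 [265. 174. 302. 204.] [516. -36. 108.] 127.0
shaft 0.86 [131. 241. 153. 283.] [557. 369.  41.] 113.0
gear 0.54 [336. 163. 344. 176.] [ 587. -335.   15.] 328.0
wrench 0.57 [158. 290. 233. 328.] [395. 330.   7.] 13.0
```

```bash
python3 - <<'E'
from h import *
a=cv2.imread("pics/scene0.png")[160:330,220:420]; b=cv2.imread("pics/side0.png")[140:290,150:340]
cv2.imwrite("pics/v1.png",np.hstack([cv2.resize(a,(400,340),interpolation=2),cv2.resize(b,(400,340),interpolation=2)]))
for n in ["scene","side"]:
    W=np.load(n+"0.npy").reshape(-1,3)
    W=W[(W[:,0]>400)&(W[:,0]<850)&(abs(W[:,1])<260)]
    for lo,hi in [(86,94),(96,100.5),(100.5,104.5),(105,109),(119,124),(123.5,130)]:
        P=W[(W[:,2]>lo)&(W[:,2]<hi)][:,:2].astype(np.float32)
        if len(P)>5: print(n,lo,len(P),np.round(np.percentile(P,[1,99],axis=0)),[np.round(x,1) for x in cv2.minAreaRect(P)])
E
```

```text
scene 86 3596 [[ 429. -141.]
 [ 755.  173.]] [array([591.6,  26.3]), array([285.3, 283.9]), np.float64(72.6)]
scene 96 1376 [[515. -52.]
 [741. 153.]] [array([594.2,  14.8]), array([259.1, 270.4]), np.float64(71.5)]
scene 100.5 827 [[467. -81.]
 [750. 156.]] [array([602.3,  24.6]), array([256.5, 260.2]), np.float64(71.9)]
scene 105 700 [[497. -83.]
 [749. 159.]] [array([623.2,  38.4]), array([266.4, 252.4]), np.float64(84.8)]
scene 119 185 [[489. -85.]
 [569. 186.]] [array([536.3,  49.8]), array([274.3,  81. ]), np.float64(85.9)]
scene 123.5 257 [[489. -85.]
 [570. 183.]] [array([536.8,  48.2]), array([271.9,  82.8]), np.float64(85.9)]
side 86 3392 [[ 425. -134.]
 [ 749.  190.]] [array([588.6,  25.1]), array([285.2, 288.9]), np.float64(72.5)]
side 96 1228 [[469. -34.]
 [710. 175.]] [array([582.1,  41.9]), array([215.7, 265.8]), np.float64(65.4)]
side 100.5 461 [[482. -64.]
 [738. 187.]] [array([605.7,  38.3]), array([257.7, 266.3]), np.float64(78.1)]
side 105 476 [[487. -72.]
 [749. 187.]] [array([599.5,  35.1]), array([249.2, 270.2]), np.float64(73.3)]
side 119 236 [[486. -84.]
 [564. 189.]] [array([533.9,  51.6]), array([275.2,  86.5]), np.float64(85.8)]
side 123.5 109 [[485. -84.]
 [564. 186.]] [array([534.2,  51.7]), array([273.4,  82. ]), np.float64(84.4)]
```

View pics/v1.png

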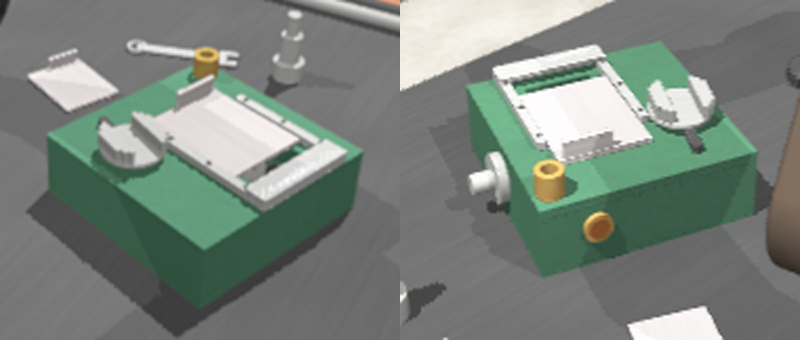

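View pics/scene0.png

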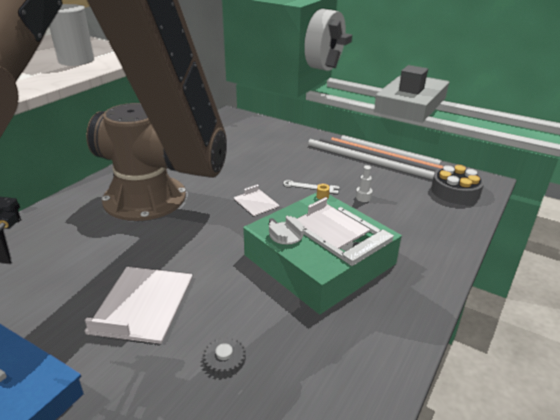

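Candidates for the cover in the scene picture are the large plate on the bench (140,303), the small plate (256,202), and the plate between the rails on the green housing (340,228). The description picks the last one. The fastener is at (287,231) and the bush at (323,192). I'll move above the housing with the hand shut and take a close look.

```bash
python3 -m inch '[[0,0,0,0,20,40,-1],[0,0,5,15,40,30,-1],[0,0,5,20,43,15,-1],[0,0,5,20,43,15,-1],[0,0,5,20,43,15,-1],[0,0,5,20,43,10,-1],[0,0,5,20,43,10,-1],[0,0,5,20,43,0,-1],[0,0,5,20,43,0,-1],[0,0,5,20,43,0,-1]]' && python3 -m inch '[[0,0,5,20,43,0,-1],[0,0,1,20,43,0,-1],[0,0,0,20,43,0,-1],[0,0,0,0,40,0,-1],[0,0,0,0,0,0,-1],[0,0,0,0,0,0,-1]]'
python3 - <<'E'
from h import *
c=cam("wrist"); save(c,"w1.png"); np.save("w1.npy",cloud(c)); print(c["position"],c["orientation"],c["fx"],state()["joints"].round(2))
W=np.load("w1.npy")
for t in ["housing","cover","cover_lip","fastener","slot_floor","bush"]:
    for r in regions_of(t,"wrist")[:2]:
        m=r["pixels"]; b=np.array(r["box"])*[560,420,560,420]
        print(t,round(r["score"],2),b.round(),np.nanmedian(W[m],0).round(),np.nanmax(W[m][:,2]).round())
E
```

```text
t: 2.0
eef_pos: [408.7, -175.4, 348.8]
tcp_rot: [3.141, -0.001, -0.398]
ft_force: [0.9, -0.4, 0.8]
opening: 0.214
t: 2.6
eef_pos: [468.4, -7.6, 348.5]
tcp_rot: [3.141, -0.0, -0.295]
ft_force: [0.5, -0.4, 0.5]
opening: 0.005
[489.94156137  63.31655079 518.86252293] [ 2.87465345e+00 -4.25542402e-04 -2.95380411e-01] 371.5496930453251 [-0.16  0.14  1.72 -0.    1.28  0.14]
housing 0.88 [247.   0. 528. 236.] [584.  -2.  91.] 127.0
cover 0.85 [315.  23. 463. 143.] [604.  56.  98.] 125.0
cover 0.83 [ 73.  34. 170. 119.] [302. 163.   6.] 26.0
cover_lip 0.98 [312.  22. 460. 142.] [604.  57.  98.] 125.0
cover_lip 0.71 [ 72.  39. 169. 119.] [303. 163.   6.] 26.0
fastener 0.89 [276. 155. 383. 229.] [527. -40. 107.] 127.0
fastener 0.57 [314.  25. 462. 141.] [604.  56.  98.] 125.0
slot_floor 0.74 [275. 155. 384. 232.] [527. -40. 107.] 127.0
```

View pics/w1.png

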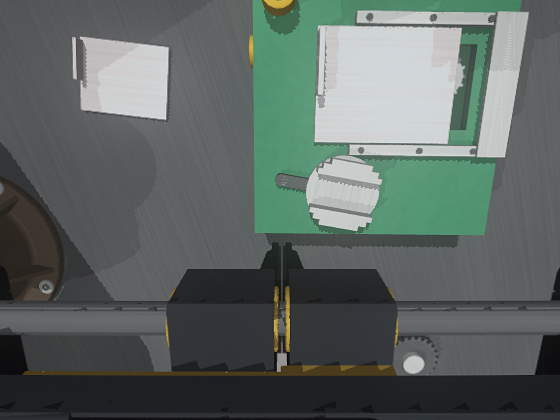

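The wrist view shows the right cover (315–463, 23–143) with its lip at column 321. The fastener head is centred near (343,193) with its nose to the left, and the bush is at (278,2). Next I'll fit the numbers.

```bash
python3 - <<'E'
from h import *
W=np.load("w1.npy"); C=cv2.imread("pics/w1.png").astype(int)
V,U=np.mgrid[:420,:560]; top=V<236
def fit(P,deg=True):
    vx,vy,x0,y0=cv2.fitLine(P.astype(np.float32),cv2.DIST_HUBER,0,.01,.01).ravel(); return np.degrees(np.arctan2(vy,vx)),(x0,y0)
g=(C[...,1]-C[...,2]>25)&top&(abs(W[...,2]-90)<5)&(U>250)&(U<530)
print("deck z",np.nanmedian(W[g][:,2]))
L=[];B=[]
for v in range(60,220): 
    u=np.where(g[v])[0]; L.append(W[v,u[0],:2]) if len(u) else 0
for u in range(265,480):
    v=np.where(g[:,u])[0]; B.append(W[v[-1],u,:2]) if len(v) else 0
fl,fb=fit(np.array(L)),fit(np.array(B)); print("left edge",fl,"bottom",fb)
th=np.radians(((fb[0]+90)%180)-90); print("yaw",np.degrees(th))
ex=np.array([np.cos(th),np.sin(th)]); ey=np.array([-ex[1],ex[0]])
o=ex*(np.dot(ex,fl[1])+140)+ey*(np.dot(ey,fb[1])+140); print("origin",o)
def H(P): d=P[...,:2]-o; return np.dstack([d@ex,d@ey,P[...,2]]) 
h=H(W)
hd=top&(h[...,2]>121)&(h[...,1]<-20)&(h[...,1]>-140)
P=h[hd]; (cx,cy),r=cv2.minEnclosingCircle(P[:,:2].astype(np.float32)); print("head",cx,cy,r,len(P),"z",np.median(P[:,2]))
lp=top&(h[...,2]>112)&(h[...,1]>0)&(h[...,1]<100)&(h[...,0]<0); P=h[lp]; print("lip",len(P),np.percentile(P,[2,50,98],axis=0).round(1).tolist())
pl=top&(abs(h[...,2]-98)<3)&(h[...,1]>-25)&(h[...,1]<85)&(h[...,0]<80)&(h[...,0]>-110)&(C.min(2)>170); P=h[pl]; print("plate",np.percentile(P,[1,50,99],axis=0).round(1).tolist())
# slot direction from head lower pixels & nose
ns=top&(abs(h[...,2]-100)<5)&(np.hypot(h[...,0]+38.5,h[...,1]+85)>48)&(np.hypot(h[...,0]+38.5,h[...,1]+85)<80)&(h[...,1]<-45)&(C.max(2)<120); P=h[ns];print("nose",len(P),P.mean(0))
m=P.mean(0); print("angle",np.degrees(np.arctan2(m[1]+85,-(m[0]+38.5))))
sl=top&(abs(h[...,2]-106)<4)&(np.hypot(h[...,0]+38.5,h[...,1]+85)<40); P=h[sl]; print("slotfloor",len(P),cv2.minAreaRect(P[:,:2].astype(np.float32)),np.median(P[:,2]))
for p in [(-38.5,-85),(-62,-85),(-38.5,-61)]: print(p,o+ex*p[0]+ey*p[1])
E
```

```text
deck z 90.34599258114903
left edge (np.float32(72.65636), (np.float32(453.08414), np.float32(48.47571))) bottom (np.float32(-17.581587), (np.float32(553.33093), np.float32(-108.33145)))
yaw -17.581587
origin [592.82697   26.013824]
head -39.24528121948242 -85.70740509033203 42.807552337646484 1792 z 124.31263417195129
lip 531 [[-117.9, 20.8, 112.8], [-70.4, 57.0, 120.9], [-66.8, 99.5, 122.9]]
plate [[-68.1, -23.8, 96.4], [5.1, 31.8, 98.3], [75.1, 84.0, 100.3]]
nose 307 [-99.74332638 -74.54011155 100.11575694]
angle 9.692159791743132
slotfloor 2191 ((-36.76607131958008, -75.30118560791016), (60.08829116821289, 79.56793975830078), 79.95259094238281) 106.38346640375352
(-38.5, -85) [530.44995  -43.386192]
(-62, -85) [508.04773  -36.287697]
(-38.5, -61) [537.69946  -20.507282]
```

```bash
python3 -m inch '[[0,0,-0.6,10,30,-20,-1],[0,0,0,10,35,-30,-1],[0,0,0,10,30,-35,-1],[0,0,0,5,4.5,-40,-1],[0,0,0,0,0,-45,-1],[0,0,0,0,0,-40,-1],[0,0,0,0,0,-20,-1],[0,0,0,0,0,0,-1],[0,0,0,0,0,0,-1]]'
python3 - <<'E'
from h import *
c=cam("wrist"); save(c,"w2.png");W=cloud(c)
s=state(); o=np.array([592.6,25.9]); th=np.radians(-17.55); ex=np.array([np.cos(th),np.sin(th)]); ey=np.array([-ex[1],ex[0]])
d=s["eef_pos"][:2]-o; print(d@ex,d@ey,s["eef_pos"],s["tcp_rot"])
h=np.dstack([(W[...,:2]-o)@ex,(W[...,:2]-o)@ey,W[...,2]])
m=(h[...,2]>113)&(h[...,2]<126)&(h[...,1]>20)&(h[...,1]<88)&(h[...,0]>-95)&(h[...,0]<-20);P=h[m]
print(len(P),np.percentile(P,[2,50,98],axis=0).round(1) if len(P) else '')
E
```

```text
t: 3.85
eef_pos: [503.9, 91.0, 118.9]
tcp_rot: [-3.142, -0.0, -0.308]
ft_force: [0.2, 0.3, 0.4]
opening: 0.002
-103.98604081439004 35.44212217315392 [504.14122074  91.04817787 119.49819256] [-3.14104618e+00 -1.50618559e-03 -3.07864864e-01]
1604 [[-72.7  34.8 113.8]
 [-70.4  60.8 121. ]
 [-66.8  84.2 122.5]]
```

View pics/w2.png

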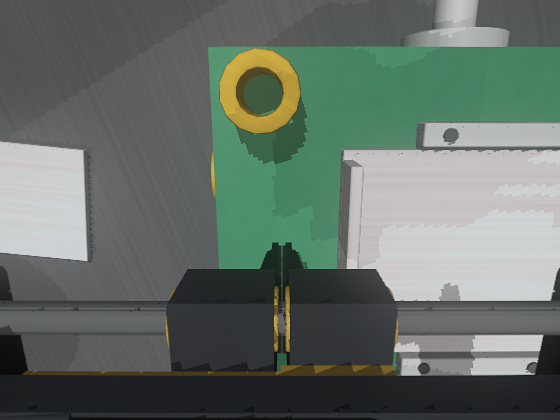

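The fingertips are behind the lip (left edge at column 345), and the bush at (260,90) is well clear. I'll lower to lip height and push.

```bash
python3 -m inch '[[0,0,0,0,0,-10,-1],[0,0,0,0,0,-6,-1],[0,0,0,4.8,-1.5,0,-1],[0,0,0,4.8,-1.5,0,-1],[0,0,0,3.8,-1.2,0,-1],[0,0,0,2.9,-0.9,0,-1],[0,0,0,2.9,-0.9,0,-1]]'; python3 -m inch '[[0,0,0,2.9,-0.9,0,-1],[0,0,0,2.9,-0.9,0,-1],[0,0,0,2.9,-0.9,0,-1],[0,0,0,2.9,-0.9,0,-1],[0,0,0,2.9,-0.9,0,-1],[0,0,0,2.9,-0.9,0,-1]]'
```

```text
t: 4.6
eef_pos: [523.0, 85.2, 102.5]
tcp_rot: [-3.142, -0.0, -0.307]
ft_force: [-0.6, 0.0, 0.5]
opening: 0.004
t: 5.2
eef_pos: [540.1, 79.8, 102.4]
tcp_rot: [3.142, 0.0, -0.307]
ft_force: [-3.5, 1.2, 2.0]
opening: 0.002
```

```bash
python3 -m inch '[[0,0,0,2.9,-0.9,0,-1],[0,0,0,2.9,-0.9,0,-1],[0,0,0,2.9,-0.9,0,-1],[0,0,0,2.9,-0.9,0,-1],[0,0,0,2.9,-0.9,0,-1],[0,0,0,2.9,-0.9,0,-1]]'; python3 -m inch '[[0,0,0,1.9,-0.6,0,-1],[0,0,0,1.9,-0.6,0,-1]]';python3 -m inch '[[0,0,0,0.95,-0.3,0,-1],[0,0,0,0.95,-0.3,0,-1]]'
```

```text
t: 5.8
eef_pos: [557.7, 74.4, 102.4]
tcp_rot: [3.142, -0.0, -0.307]
ft_force: [-3.3, 0.7, 2.3]
opening: 0.005
t: 6.0
eef_pos: [561.4, 73.2, 102.4]
tcp_rot: [3.142, -0.0, -0.307]
ft_force: [-3.1, 1.2, 2.9]
opening: 0.007
t: 6.2
eef_pos: [563.2, 72.7, 102.4]
tcp_rot: [3.142, -0.0, -0.307]
ft_force: [-3.5, 1.5, 2.2]
opening: 0.002
```

```bash
python3 -m inch '[[0,0,0,0.95,-0.3,0,-1],[0,0,0,0.95,-0.3,0,-1]]';python3 -m inch '[[0,0,0,0.95,-0.3,0,-1]]';python3 -m inch '[[0,0,0,0.95,-0.3,0,-1]]'
```

```text
t: 6.4
eef_pos: [565.1, 72.1, 102.4]
tcp_rot: [3.142, -0.0, -0.307]
ft_force: [-3.2, 0.7, 1.4]
opening: 0.006
t: 6.5
eef_pos: [566.0, 71.7, 102.4]
tcp_rot: [3.142, -0.0, -0.307]
ft_force: [-2.7, 1.3, 2.0]
opening: 0.003
t: 6.6
eef_pos: [567.0, 71.4, 102.4]
tcp_rot: [3.142, -0.0, -0.307]
ft_force: [-3.3, 1.8, 2.6]
opening: 0.004
```

```bash
python3 -m inch '[[0,0,0,0.95,-0.3,0,-1]]';python3 -m inch '[[0,0,0,0.95,-0.3,0,-1]]';python3 -m inch '[[0,0,0,0.95,-0.3,0,-1]]'
```

```text
t: 6.7
eef_pos: [567.3, 71.3, 102.3]
tcp_rot: [3.141, 0.002, -0.307]
ft_force: [-9.1, 4.0, 6.0]
opening: 0.004
t: 6.8
eef_pos: [567.3, 71.3, 102.4]
tcp_rot: [3.141, 0.003, -0.307]
ft_force: [-13.9, 4.0, 9.2]
opening: 0.006
t: 6.9
eef_pos: [567.4, 71.1, 102.3]
tcp_rot: [3.141, 0.005, -0.307]
ft_force: [-18.8, 5.9, 13.0]
opening: 0.006
```

The cover is against its stop: force rose sharply at a lip x of about -28 mm, versus -29 mm given. I'll back off, lift and go above the fastener's nose-side slot end.

```bash
python3 -m inch '[[0,0,0,-2.9,0.9,0,-1],[0,0,0,-11.4,3.6,0,-1],[0,0,0,0,0,40,-1],[0,0,0,0,0,40,-1],[0,0,0,-10,-20,20,-1],[0,0,0,-20,-40,0,-1],[0,0,0,-16.5,-40,0,-1],[0,0,0,0,-8,0,-1],[0,0,0,0,0,0,-1],[0,0,0,0,0,0,-1]]'
python3 - <<'E'
from h import *
s=state(); print(s["eef_pos"],s["tcp_rot"])
o=np.array([592.6,25.9]); th=np.radians(-17.55); ex=np.array([np.cos(th),np.sin(th)]); ey=np.array([-ex[1],ex[0]])
ims=[]
for n in ["wrist","scene"]:
    c=cam(n); W=cloud(c); h=np.dstack([(W[...,:2]-o)@ex,(W[...,:2]-o)@ey,W[...,2]])
    ims.append(cv2.resize(c["color"][...,::-1],(400,300)) if n=="wrist" else cv2.resize(c["color"][170:290,240:400,::-1],(400,300)))
    m=(h[...,2]>113)&(h[...,2]<126)&(h[...,1]>20)&(h[...,1]<86)&(h[...,0]>-95)&(h[...,0]<0);P=h[m]
    print(n,len(P),np.percentile(P,[2,50,98],axis=0).round(1).tolist() if len(P) else '')
cv2.imwrite("pics/v4.png",np.hstack(ims))
E
```

```text
t: 7.9
eef_pos: [509.3, -32.5, 202.4]
tcp_rot: [-3.141, -0.001, -0.308]
ft_force: [-0.5, 0.6, -0.0]
opening: 0.003
[509.26570665 -32.47015322 202.38317704] [-3.14140470e+00 -6.22883292e-04 -3.07627860e-01]
wrist 731 [[-29.9, 20.9, 114.1], [-27.3, 39.7, 121.1], [-23.9, 57.3, 122.6]]
scene 76 [[-29.6, 22.6, 113.4], [-25.0, 51.4, 120.4], [-22.7, 80.8, 124.0]]
```

View pics/v4.png

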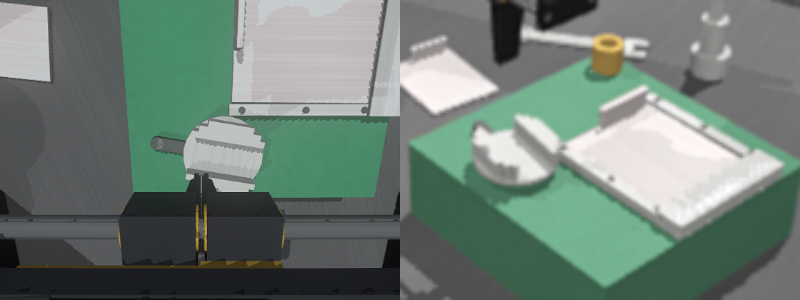

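The cover is home: the lip's rear face measures about -29.9 and -29.6 mm, and the plate runs under the strip. The head is at (223,155) in the left view with its nose to the left. I'll lower into the slot end.

```bash
python3 -m inch '[[0,0,0,0,0,-35,-1],[0,0,0,0,0,-30,-1],[0,0,0,0,0,-12,-1]]'; python3 -m inch '[[0,0,0,0,0,-6,-1],[0,0,0,0,0,-6,-1],[0,0,0,0,0,-3,-1],[0,0,0,0,0,0,-1]]'
python3 - <<'E'
import numpy as np
o=np.array([592.6,25.9]); th=np.radians(-17.55); c,s=np.cos(th),np.sin(th)
p0=None
for a in range(10,121,10):
    A=np.radians(a); x,y=-38.5-24*np.cos(A),-85+24*np.sin(A)
    p=o+[c*x-s*y,s*x+c*y]; print(a,p.round(1),(p-p0).round(1) if p0 is not None else ''); p0=p
E
```

```text
t: 8.3
eef_pos: [508.2, -31.8, 123.2]
tcp_rot: [3.141, 0.003, -0.306]
ft_force: [0.6, -0.3, 0.9]
opening: 0.005
t: 8.7
eef_pos: [509.2, -32.9, 110.7]
tcp_rot: [-3.142, -0.001, -0.307]
ft_force: [0.2, 0.0, -0.5]
opening: 0.002
10 [509.  -32.4] 
20 [511.2 -28.9] [2.3 3.5]
30 [514.1 -25.8] [2.8 3.1]
40 [517.4 -23.3] [3.3 2.5]
50 [521.1 -21.4] [3.7 1.9]
60 [525.1 -20.1] [4.  1.3]
70 [529.2 -19.6] [4.1 0.5]
80 [533.4 -19.7] [ 4.2 -0.2]
90 [537.5 -20.7] [ 4.1 -0.9]
100 [541.4 -22.3] [ 3.9 -1.6]
110 [544.9 -24.5] [ 3.5 -2.3]
120 [548.  -27.3] [ 3.1 -2.8]
```

In the slot without contact. I'll sweep clockwise, turning the tool with it.

```bash
python3 -m inch '[[0,0,-8,2.3,3.5,0,-1],[0,0,-8,2.8,3.1,0,-1],[0,0,-8,3.3,2.5,0,-1],[0,0,-8,3.7,1.9,0,-1]]';  python3 -m inch '[[0,0,-8,4,1.3,0,-1],[0,0,-8,4.1,0.5,0,-1]]'; python3 -m inch '[[0,0,-8,4.2,-0.2,0,-1],[0,0,-8,4.1,-0.9,0,-1]]'
```

```text
t: 9.1
eef_pos: [521.2, -22.6, 111.1]
tcp_rot: [3.141, -0.001, -0.871]
ft_force: [-3.4, -11.7, -0.1]
opening: 0.006
t: 9.3
eef_pos: [528.3, -21.3, 111.1]
tcp_rot: [3.139, -0.001, -1.15]
ft_force: [-10.4, -13.2, 4.3]
opening: 0.004
t: 9.5
eef_pos: [535.3, -22.3, 111.0]
tcp_rot: [3.137, -0.001, -1.43]
ft_force: [-14.4, -11.0, 10.4]
opening: 0.001
```

```bash
python3 - <<'E'
from h import *
s=state(); print(s["eef_pos"],s["ft_force"],s["moment"])
ims=[]
for n,b in [("scene",(190,270,250,360)),("side",(160,230,225,320))]:
    c=cam(n); ims.append(cv2.resize(c["color"][b[0]:b[1],b[2]:b[3],::-1],(400,300),interpolation=2))
cv2.imwrite("pics/v5.png",np.hstack(ims))
E
```

```text
[535.30728186 -22.31305942 111.00773107] [-14.38766946 -11.02534466  10.37841719] [-2.1601822   2.85716483 -0.17747901]
```

View pics/v5.png

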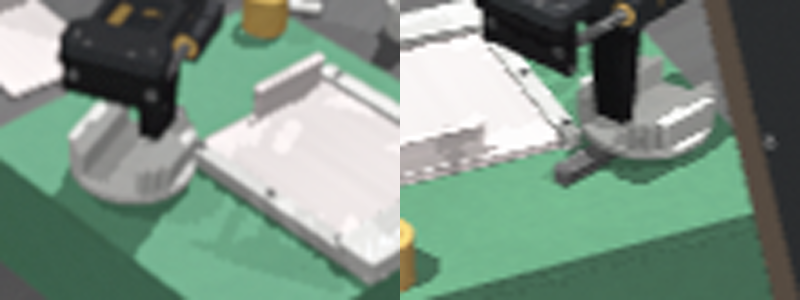

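The head is turning: in the right view the nose at (580,170) is swinging toward the cover's edge, with the tip flat on the cheek. I'll carry on.

```bash
python3 -m inch '[[0,0,-8,3.9,-1.8,0,-1]]'; python3 -m inch '[[0,0,-8,3.5,-2.5,0,-1]]'; python3 -m inch '[[0,0,-5,1.7,-1.4,0,-1]]'; python3 -m inch '[[0,0,-4,1.4,-1.4,0,-1]]'
```

```text
t: 9.7
eef_pos: [539.0, -23.4, 110.8]
tcp_rot: [3.137, -0.0, -1.565]
ft_force: [-14.2, -5.3, 6.6]
opening: 0.005
t: 9.8
eef_pos: [542.3, -25.8, 110.8]
tcp_rot: [3.136, -0.001, -1.709]
ft_force: [-16.1, -2.7, 8.1]
opening: 0.003
t: 9.9
eef_pos: [543.2, -25.9, 110.7]
tcp_rot: [3.133, 0.001, -1.797]
ft_force: [-20.0, 14.8, 10.9]
opening: 0.002
t: 10.0
eef_pos: [543.3, -25.9, 110.5]
tcp_rot: [3.13, 0.001, -1.865]
ft_force: [-24.1, 22.7, 14.7]
opening: 0.002
```

It has stopped moving with force rising, and the geometry puts the head at about 90°. I'll back off to the slot's middle, lift clear and check.

```bash
python3 -m inch '[[0,0,0,-2,1,0,-1],[0,0,0,-6,2,0,-1],[0,0,0,0,0,20,-1],[0,0,0,0,0,40,-1],[0,0,0,0,0,45,-1],[0,0,0,-20,-30,30,-1],[0,0,4,-30,-35,20,-1],[0,0,8,-20,-30,0,-1],[0,0,0,0,0,0,-1],[0,0,0,0,0,0,-1]]'
python3 - <<'E'
from h import *
s=state(); print(s["eef_pos"],s["ft_force"])
o=np.array([592.6,25.9]); th=np.radians(-17.55); ex=np.array([np.cos(th),np.sin(th)]); ey=np.array([-ex[1],ex[0]])
ims=[]
for n,b in [("wrist",(0,420,0,560)),("side",(150,240,205,325)),("scene",(180,270,245,365))]:
    c=cam(n); W=cloud(c); h=np.dstack([(W[...,:2]-o)@ex,(W[...,:2]-o)@ey,W[...,2]]); C=c["color"].astype(int)
    ims.append(cv2.resize(c["color"][b[0]:b[1],b[2]:b[3],::-1],(400,300),interpolation=2))
    m=(h[...,2]>113)&(h[...,2]<126)&(h[...,1]>20)&(h[...,1]<86)&(h[...,0]>-95)&(h[...,0]<0);P=h[m]
    if len(P): print(n,"lip",np.percentile(P,[2,50,98],axis=0).round(1).tolist())
    r=np.hypot(h[...,0]+38.5,h[...,1]+85)
    m=(abs(h[...,2]-99)<6)&(r>47)&(r<80)&(h[...,0]<-24)&(C.max(2)<110)&(abs(C[...,1]-C[...,0])<15); P=h[m]
    if len(P): q=np.median(P,0); print(n,"nose",len(P),q,"deg",np.degrees(np.arctan2(q[1]+85,-(q[0]+38.5))))
    m=(h[...,2]>121)&(r<42); P=h[m]
    if len(P)>20: w,v=np.linalg.eigh(np.cov((P[:,:2]).T)); print(n,"cheeks spread dir",v[:,1],w)
cv2.imwrite("pics/v6.png",np.vstack([np.hstack(ims[:2]),np.hstack([ims[2],ims[2]*0])]))
E
```

```text
t: 11.0
eef_pos: [470.1, -120.6, 266.0]
tcp_rot: [-3.14, -0.0, -1.655]
ft_force: [-0.8, 0.1, -0.3]
opening: 0.007
[ 470.08184134 -120.62942951  266.00564508] [-0.83706197  0.05353637 -0.28338488]
wrist lip [[-29.8, 20.8, 114.8], [-26.5, 43.3, 121.3], [-23.6, 66.3, 122.8]]
wrist nose 19 [-31.9413454  -24.239126    99.88330208] deg 96.16077162713243
wrist cheeks spread dir [-0.85378122 -0.52063196] [284.68609696 606.32087731]
side lip [[-34.7, 21.9, 113.1], [-29.8, 51.7, 119.1], [-23.5, 82.9, 122.9]]
side nose 23 [-46.35241665 -27.3561303   96.43730392] deg 82.24274901528794
side cheeks spread dir [-0.98574236 -0.16826172] [289.42097228 419.6004649 ]
scene lip [[-28.9, 20.4, 113.3], [-25.2, 53.0, 120.3], [-21.9, 81.6, 124.6]]
scene nose 1 [-33.30013734 -19.84782003 101.08340623] deg 94.5631628255201
scene cheeks spread dir [-0.99348858  0.11393178] [343.69258614 501.19161686]
```

View pics/v6.png

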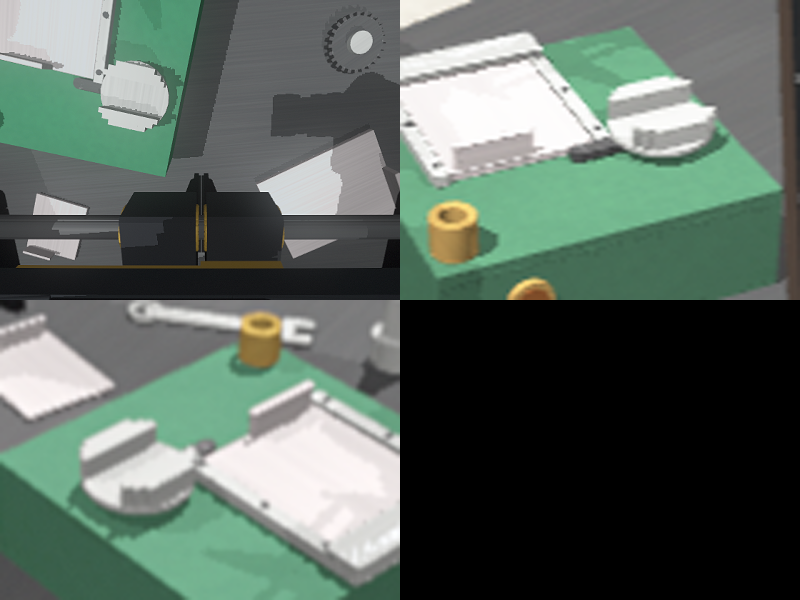

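```bash
python3 - <<'E'
from h import *
o=np.array([592.6,25.9]); th=np.radians(-17.55); ex=np.array([np.cos(th),np.sin(th)]); ey=np.array([-ex[1],ex[0]])
c=cam("wrist"); W=cloud(c); h=np.dstack([(W[...,:2]-o)@ex+38.5,(W[...,:2]-o)@ey+85,W[...,2]])
r=np.hypot(h[...,0],h[...,1]); P=h[(r<43)&(h[...,2]>121)&(h[...,2]<128)]
(cx,cy),rr=cv2.minEnclosingCircle(P[:,:2].astype(np.float32)); print("centre",cx,cy,rr)
for sg in (1,-1):
    E=[]
    for y in np.arange(-28,29,3):
        q=P[(abs(P[:,1]-y)<1.5)&(sg*P[:,0]>8)]
        if len(q)>2: E.append([y,(sg*q[:,0]).min()*sg])
    E=np.array(E); k=np.polyfit(E[:,0],E[:,1],1); print(sg,"edge x",k[1].round(1),"deg",90+np.degrees(np.arctan(-k[0])) ,E[:,1].round(1))
E
```

```text
centre -0.05587019398808479 -0.17569978535175323 42.801185607910156
1 edge x 18.9 deg 90.03603294943812 [18.9 19.  18.9 18.9 18.9 18.9 18.9 19.1 18.8 18.8 18.8 18.9 18.9 18.9
 19.1 18.8 18.9 18.8 18.9]
-1 edge x -19.2 deg 89.83496404197814 [-19.3 -19.2 -19.2 -19.3 -19.2 -19.2 -19.1 -19.2 -19.4 -19.2 -19.2 -19.2
 -19.1 -19.  -19.  -19.2 -19.2 -19.2 -19. ]
```

The slot sits at 90.0° ± 0.2°, so the fastener is fully locked. The hand is well clear, so I'll hand the job in.

```bash
python3 -c "
from cell import ticket,state; s=state(); print(s['t'],s['ft_force']); print(ticket.job_done())"
```

```text
11.2 [0.24037658 0.25126602 0.53256728]
the job is handed in; nothing more can be done
None
```

The cover is home and the fastener is locked; I handed the job in at about 11 s of the 48 s allowed.

- **Cover:** I pushed it by the lip with the shut fingertips until it met the stop, where the wrist force read about 24 N. The lip's rear face then measured between -29 and -30 mm in the wrist and scene cameras, against the -29 mm given. The side camera read looser, to -34.7 mm, which I put down to mixed edge pixels.
- **Fastener:** I turned it clockwise with a fingertip in the slot until it met its stop, at about 36 N on the wrist. The slot edges then measured 90.0° and 89.8°, and the nose sits behind the cover's rear edge. Rough estimates from the few nose pixels scattered from 82° to 96°, so I relied on the slot edges. The force during the turn, up to about 20 N, was higher than the stated friction suggests. A camera check partway showed the head turning normally.
- **Finish:** The tool ended about 175 mm above the deck, touching nothing, with the force near zero. The bush, gear, wrench and spare covers looked undisturbed where they showed in the last pictures. I did not measure their positions again, and the shaft was only partly in view.

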